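# Unclip the cover of the tall tablet box

### The job

Two white tablet boxes with grey clip-on covers stand on the shelf; open the taller one. Press the two side tabs of its cover together to free the catches, lift the cover straight off while the box stays standing on the shelf, and put the cover down right way up on the black rubber mat. Leave the shorter box alone.

Things in the scene. Friction and masses are not known exactly. Their poses are not given: they have to be found in the camera images.
- box: Taller white plastic tablet box, 120 (its x) x 50 (its y) x 120 mm high, 0.7 kg, loose on the shelf; origin at centre of underside, z up. Cover tabs sit in 52 mm wide notches in the middle of its long walls. Each catch hooks 3.5 mm under an inside ledge: the cover comes off only with both tabs pressed in more than that. The box slides to centre itself between closing fingers. 40 mm lift clears it.
- cover: Grey cover of the tall box, 0.08 kg, 120 mm long (x). Origin: centre, level with its tabs' lower ends (84 mm over the shelf when on), z up; plate 36-42 mm above it. Two ribbed upright tabs face +y and -y: 40 mm long in x, 0-35 mm above origin, outer faces 64 mm apart; each is sprung, 6 mm inward travel, 2 to 5 N; squeezed home (52 mm over both) they carry the cover. Let go, it stands on its tabs.
- mat: Flat black ribbed rubber drip mat fixed on the shelf, 200 mm (its x) by 220 mm (its y), 4 mm thick, where the cover goes. Origin at the centre of its underside, z up.
- small_box: The shorter white tablet box, same length, width, cover and tabs as the tall one but 70 mm high to the rim (76 mm with its cover), 0.6 kg, loose on the shelf. Origin at the centre of its underside. To be left alone.
Not all that is in view belongs to the job. Leave any red or yellow look-alike of the cover alone.

How it is judged:
By the outcome, as a careful person would: the job done as asked, in the order asked, and still so for the second after the job is handed in, with the robot touching nothing.
It also fails if it takes over 38 s, if anything falls off the work surface, if the arm or the gripper's body presses on something with over 40 N, if the wrist force passes 120 N, or if a joint passes its speed limit or range.

### The arm

A 7-joint arm with a two-finger parallel gripper is mounted at the origin on the work surface. World frame = base frame: x ahead of the robot, y to its left, z up, the work surface at z = 0. Lengths are in m, angles in rad, forces in N, time in s.
With the tool pointing down it reaches from about 0.4 to 0.85 m from the base axis. Payload 4.5 kg.
Tool frame: the origin (TCP) lies midway between the tips of the shut fingers; the grasp point (between the pads) lies 19 mm behind it; z points along the fingers, y is the line along which they close (so a half turn about z gives the same grasp; the last joint's range is limited). The gripper opens to 88 mm and grips with 3 to 60 N. Pads are 18 mm wide; open, the fingers measure 123 mm over their backs; the gripper's body (75 mm by 187 mm) begins 45 mm behind the grasp point.
Start: joints at [1.244, 0.689, -0.195, 1.565, 0.157, 0.902, -0.215], TCP at [0.221, -0.585, 0.239] pointing down, gripper open.
Joint ranges: [-3.01, 3.01], [-0.46, 2.08], [-1.47, 1.51], [0.13, 2.56], [-1, 4.14], [0.04, 2.09], [-2.66, 2.66]. Speed limits (rad/s): [2.57, 2.57, 3.14, 3.14, 3.14, 3.14, 3.14].

### API

Orientations are given as a 3x3 rotation matrix whose columns are the frame's x, y, z axes.
In Python, from station import env, cams, job gives the robot as it stands.
- The arm moves only by the shell command python3 -m crank 'ROWS' [OPENING] [FORCE]. ROWS is a JSON object of lists of equal length, an entry for each row: "offset": the shift along the tool's x, y, z scaled (see below), a list of three; "rotation": the turn, a rotation vector about the tool's x, y, z scaled (see below), a list of three. A call has 1 to 10 rows; each row is the pose to reach, as a shift and turn from the pose commanded when the call began, along the tool's axes at that moment, turning the shorter way round; what a row does not reach only later rows make up. The controller multiplies each number of a shift by 60 cm and each number of a turn by pi rad. A row lasts 1/12 s, in which the tool goes at most 41.7 mm and 7.16 degrees, less where a joint would pass 70% of its speed; a pose out of reach is approached as far as the arm can. A call with a number of a shift or a turn outside -1 to 1 is refused whole. A call with a gripper value outside its range is refused whole. OPENING is the closure, from -1 (fully open) to 1 (shut), so that 0 is half open, set as the call begins (- or left out, the last holds). The fingers move at their own pace and stop on an object; FORCE is the grip in N (left out, the last holds). Time passes only in rows, so rows that repeat a pose let the fingers close. It gives the time, the measured TCP pose, the force, the opening and the grip force at its end, in the units of the state.
- env.sense(): the state, without advancing time (a new reading comes with each control period).
- cams.grab_frame(name): name is "side" or "top" or "wrist"; returns a dict with "pixels" (400x640x3 uint8, red, green, blue), "depth" (400x640 float32, m along the optical axis (not along the pixel's ray), 0 where there is no reading), "camera_matrix" (3x3 intrinsics, pixels), "rvec" (rotation vector, rad) and "tvec" (3), from world to camera coordinates, as OpenCV has them; the wrist camera has in their place "tool_from_camera" (4x4, takes a point from camera to tool coordinates, whose origin is the TCP and whose axes are the flange's). Camera axes: x right, y down, z forward; pixel columns grow to the right and rows downward; lengths in m; the calibration is good to about 2 mm. A picture is of the moment at which its call begins: read the wrist's pose just before it.
- job.hand_in(): hands the job in; it is judged then, once.
The state is a dict: "time_s": time; "joint_pos": joint angles; "joint_vel": joint speeds; "tau": joint torques, N m; "tool_pos": TCP position; "eef_rot": TCP orientation; "contact_force": force on the tool from outside, world axes, zero at the start; "wrist_torque": the same for the moment, N m; "gripper_width": opening from 0.0 (shut) to 1.0 (fully open); "grasp_force": force on a finger pad.
Only numpy, scipy, OpenCV 4.12 (cv2) and the standard library are available. Lean on these libraries where they do the work, as an engineer would, in place of code of your own. Each camera call takes 0.05 s, during which the arm holds its last target. There are 200 camera calls.

## Working session

There is one attempt and no reset: what is moved stays moved. The work goes in short steps, Python scripts to look and compute and a shell command to move; the robot and the scene stay as the last step left them, time stands still between calls to the robot, and variables do not carry over. Pictures are saved under pics/ and viewed, at most 10 in all, crops included, and the job is handed in when it is done.

```bash
mkdir -p pics; cat > h.py <<'E'
import numpy as np, cv2
from station import env, cams, job
def world(f, s=None):
    K=np.array(f["camera_matrix"]); d=f["depth"]; v,u=np.mgrid[:d.shape[0],:d.shape[1]]
    P=np.stack([(u-K[0,2])/K[0,0]*d,(v-K[1,2])/K[1,1]*d,d],-1)
    if "rvec" in f:
        R=cv2.Rodrigues(np.array(f["rvec"],float))[0]; W=(P-np.array(f["tvec"]).ravel())@R
    else:
        T=np.array(f["tool_from_camera"]); W=P@T[:3,:3].T+T[:3,3]
        W=W@np.array(s["eef_rot"]).T+np.array(s["tool_pos"])
    W[d==0]=np.nan
    return W
def save(f,n): cv2.imwrite("pics/"+n,f["pixels"][:,:,::-1])
E
python3 - <<'E'
from h import *
s=env.sense(); print(s)
for n in("top","side"):
    f=cams.grab_frame(n); save(f,n+"1.png"); np.save(n+"1.npy",world(f)); np.save(n+"1p.npy",f["pixels"])
E
```

```text
{'time_s': 0.0, 'joint_pos': array([ 1.24382142,  0.68995374, -0.19451207,  1.56631291,  0.157308  ,
        0.90250112, -0.21507016]), 'joint_vel': array([ 3.93305204e-04,  3.15028947e-04, -7.64131967e-04, -5.40017727e-06,
        5.48035609e-06,  1.23409218e-03,  8.22734831e-04]), 'tau': array([ 1.41797136e-03, -5.27562904e+01, -1.26653899e+00, -1.53429633e+01,
       -5.26217173e-02,  6.60844307e-03,  1.97380068e-04]), 'tool_pos': array([ 0.22035851, -0.58420792,  0.23793715]), 'eef_rot': array([[ 9.35583297e-01,  3.53105252e-01, -7.57822700e-04],
       [ 3.53106038e-01, -9.35581916e-01,  1.61398308e-03],
       [-1.39099311e-04, -1.77760738e-03, -9.99998410e-01]]), 'contact_force': array([-0.2916978 , -0.13008742,  0.18764851]), 'wrist_torque': array([0.01954287, 0.02013836, 0.04653437]), 'grasp_force': 0.0, 'gripper_width': 1.0023901099689414}
```

View pics/top1.png

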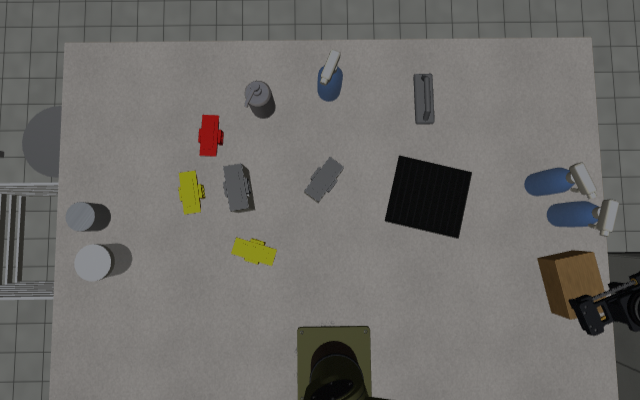

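View pics/side1.png

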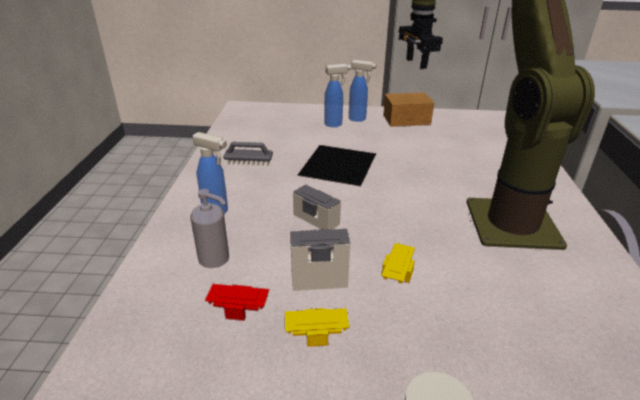

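Top view: the tall box is at about (237,188), the short one at (324,180), the mat at (428,197). Red and yellow look-alikes lie at (209,135), (190,192) and (254,250). The side view confirms that the tall box is the one at (320,260).

```bash
python3 - <<'E'
from h import *
W=np.load("top1.npy"); p=np.load("top1p.npy").astype(int)
def rect(u0,u1,v0,v1,z0,z1,dark=False):
    S=W[v0:v1,u0:u1].reshape(-1,3); c=p[v0:v1,u0:u1].reshape(-1,3)
    m=(S[:,2]>z0)&(S[:,2]<z1)
    if dark: m&=c.max(1)<45
    S=S[m]; r=cv2.minAreaRect(S[:,:2].astype(np.float32)); print(len(S),r,np.median(S,0),np.nanmin(S,0),np.nanmax(S,0))
rect(215,258,155,220,.118,.14)
rect(215,258,155,220,.08,.118)
rect(300,350,150,210,.065,.09)
rect(375,480,145,245,-.01,.02,True)
for b in ((195,225,105,165),(170,212,160,222),(228,282,230,275),(240,280,70,125)):
    rect(*b,.02,.3)
print(np.nanmedian(W[300:320,150:250,2]))
W=np.load("side1.npy")
S=W[222:292,285:352].reshape(-1,3);S=S[(S[:,2]>.117)]
print(len(S),cv2.minAreaRect(S[:,:2].astype(np.float32)),np.median(S,0))
E
```

```text
898 ((0.48938530683517456, 0.2559523582458496), (0.11989860236644745, 0.06336784362792969), 8.521733283996582) [0.48897086 0.25578464 0.12398501] [0.42662705 0.22222385 0.11800759] [0.55040988 0.2891757  0.13059464]
152 ((0.48825758695602417, 0.25460687279701233), (0.11955603957176208, 0.06461098790168762), 12.874804496765137) [0.48408667 0.23121442 0.10890451] [0.42686018 0.22154074 0.08050913] [0.55261007 0.29001207 0.11798973]
849 ((0.5137980580329895, 0.022590823471546173), (0.06388403475284576, 0.1194344237446785), 52.6578254699707) [0.51327558 0.0218158  0.07367462] [ 0.45315747 -0.03199056  0.06520269] [0.57575527 0.07677076 0.08135293]
5010 ((0.4685143530368805, -0.28385698795318604), (0.21958449482917786, 0.19788384437561035), 75.99644470214844) [ 0.46691181 -0.28312529  0.0033753 ] [ 0.34789872 -0.4107037  -0.00512994] [ 0.58696912 -0.1553857   0.01133365]
796 ((0.6477798223495483, 0.3471168279647827), (0.0659160166978836, 0.12062602490186691), 86.23082733154297) [0.64598805 0.34693156 0.03965739] [0.58682568 0.31490897 0.02018805] [0.70741972 0.3813219  0.0464191 ]
828 ((0.4847273826599121, 0.40097618103027344), (0.11978720128536224, 0.06545092910528183), 8.172739028930664) [0.48474756 0.39923887 0.03952739] [0.42298272 0.36618072 0.02022198] [0.54498458 0.43495209 0.04807451]
838 ((0.31673774123191833, 0.21981093287467957), (0.11990698426961899, 0.06478662043809891), 71.56748962402344) [0.31699094 0.21904983 0.03985406] [0.27804919 0.15699617 0.02387372] [0.3542006  0.28322835 0.04819457]
839 ((0.7373232841491699, 0.20103716850280762), (0.07127375155687332, 0.07990828156471252), 24.609060287475586) [0.72323461 0.19168764 0.13292738] [0.68956083 0.16156078 0.02152414] [0.77398677 0.23096873 0.187239  ]
-0.0002255153719638652
1020 ((0.49076539278030396, 0.2585732638835907), (0.1196734830737114, 0.06797286123037338), 10.373332977294922) [0.49041711 0.26525036 0.12375772]
```

```bash
cat >> h.py <<'E'
def go(pos,yaw=None):
    s=env.sense(); R=np.array(s["eef_rot"]); p=np.array(s["tool_pos"])
    off=R.T@(np.array(pos)-p)/.6
    y0=np.degrees(np.arctan2(R[1,0],R[0,0])); 
    rv=np.zeros(3)
    if yaw is not None:
        c,sn=np.cos(np.radians(yaw)),np.sin(np.radians(yaw)); T=np.array([[c,sn,0],[sn,-c,0],[0,0,-1.]])
        rv=cv2.Rodrigues(R.T@T)[0].ravel()/np.pi
    print("yaw",y0.round(2),"off",off.round(4),"rot",rv.round(4),"rows>=",np.linalg.norm(off)*.6/.0417, "F",s["contact_force"].round(1),"t",s["time_s"],"pos",p.round(4),"w",s["gripper_width"],s["grasp_force"])
E
python3 -c "
from h import *
go([.48,-.28,.25],9)"
```

```text
yaw 20.68 off [ 0.5838 -0.3217 -0.0196] rot [-0.0005  0.0001  0.0649] rows>= 9.595420203218096 F [-0.1  0.5 -0.2] t 0.1 pos [ 0.2204 -0.5843  0.238 ] w 0.9988677636757783 0.0
```

```bash
python3 -m crank '{"offset":[[0.03,-0.016,-0.002],[0.09,-0.05,-0.006],[0.15,-0.08,-0.01],[0.21,-0.115,-0.01],[0.27,-0.15,-0.01],[0.33,-0.18,-0.015],[0.39,-0.215,-0.015],[0.45,-0.25,-0.02],[0.51,-0.28,-0.02],[0.55,-0.3,-0.02]],"rotation":[[0,0,0],[0,0,0.01],[0,0,0.02],[0,0,0.03],[0,0,0.04],[0,0,0.05],[0,0,0.06],[0,0,0.065],[0,0,0.065],[0,0,0.065]]}' -1 25
python3 -c "
from h import *
go([.487,.1,.25],9)"
```

```text
time_s: 0.93
tool_pos: [0.4687, -0.2954, 0.2507]
eef_rot: [[0.987, 0.161, 0.001], [0.161, -0.987, 0.002], [0.002, -0.002, -1.0]]
contact_force: [0.1, 0.0, 0.0]
gripper_width: 0.994
grasp_force: 0.0
yaw 9.25 off [ 0.136  -0.6455  0.0026] rot [-0.0006 -0.0005  0.0014] rows>= 9.491422688850978 F [0.1 0.  0. ] t 0.9333 pos [ 0.4687 -0.2954  0.2507] w 0.9941569404297093 0.0
```

```bash
python3 -m crank '{"offset":[[0.006,-0.03,0],[0.02,-0.09,0],[0.033,-0.155,0],[0.046,-0.22,0],[0.06,-0.285,0],[0.073,-0.35,0],[0.087,-0.415,0],[0.1,-0.48,0],[0.115,-0.545,0],[0.13,-0.6,0]],"rotation":[[0,0,0],[0,0,0],[0,0,0],[0,0,0],[0,0,0],[0,0,0],[0,0,0],[0,0,0],[0,0,0],[0,0,0]]}'
python3 -c "
from h import *
go([.489,.256,.22],9)"
```

```text
time_s: 1.77
tool_pos: [0.486, 0.071, 0.2506]
eef_rot: [[0.987, 0.158, -0.001], [0.158, -0.987, 0.001], [-0.001, -0.001, -1.0]]
contact_force: [0.0, -0.3, 0.5]
gripper_width: 1.002
grasp_force: 0.0
yaw 9.09 off [ 0.0536 -0.3037  0.0511] rot [-0.0002  0.0002  0.0005] rows>= 4.4982093674449395 F [ 0.  -0.3  0.5] t 1.7667 pos [0.486  0.071  0.2506] w 1.0015335806378485 0.0
```

```bash
python3 -m crank '{"offset":[[0.007,-0.04,0],[0.018,-0.1,0],[0.028,-0.16,0],[0.038,-0.22,0.01],[0.048,-0.27,0.02],[0.053,-0.3,0.03],[0.053,-0.303,0.03],[0.053,-0.303,0.03]],"rotation":[[0,0,0],[0,0,0],[0,0,0],[0,0,0],[0,0,0],[0,0,0],[0,0,0],[0,0,0]]}'
python3 - <<'E'
from h import *
go([.489,.256,.22],9)
s=env.sense(); f=cams.grab_frame("wrist"); save(f,"w1.png"); W=world(f,s); np.save("w1.npy",W)
m=(W[...,2]>.12)&(W[...,2]<.132)
S=W[m]; print(len(S),cv2.minAreaRect(S[:,:2].astype(np.float32)),np.median(S,0))
v,u=np.nonzero(m); print(u.min(),u.max(),v.min(),v.max())
E
```

```text
time_s: 2.43
tool_pos: [0.489, 0.2532, 0.232]
eef_rot: [[0.987, 0.158, -0.001], [0.158, -0.987, -0.001], [-0.002, 0.001, -1.0]]
contact_force: [0.0, -0.6, -0.2]
gripper_width: 1.001
grasp_force: 0.0
yaw 9.12 off [ 0.0008 -0.0047  0.02  ] rot [0.0002 0.0005 0.0007] rows>= 0.29638918623278954 F [ 0.  -0.6 -0.2] t 2.4333 pos [0.489  0.2532 0.232 ] w 1.0012601825248182 0.0
8888 ((0.49119290709495544, 0.2550615072250366), (0.11917238682508469, 0.059201929718256), 9.100138664245605) [0.49750381 0.25640415 0.12399984]
281 355 117 262
```

View pics/w1.png

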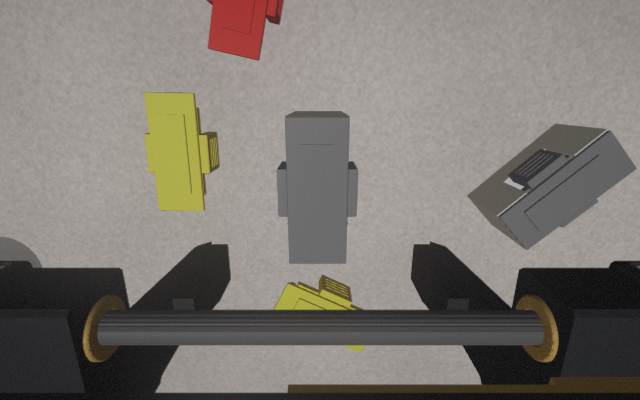

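The wrist view shows the tall cover centred at about (317,188), with its tabs at (283,188) and (351,188), in line with the fingers. Its yaw of 9.1° matches the tool.

```bash
python3 - <<'E'
from h import *
go([.490,.2555,.090],9.1)
E
```

```text
yaw 8.96 off [ 0.0021 -0.0071  0.2373] rot [ 0.0005  0.0003 -0.0008] rows>= 3.416011939116077 F [ 0.2 -0.9 -0.3] t 2.4833 pos [0.4896 0.2514 0.2324] w 0.9990551173053293 0.0
```

```bash
python3 -m crank '{"offset":[[0.001,-0.004,0.03],[0.001,-0.004,0.07],[0.001,-0.004,0.11],[0.001,-0.004,0.15],[0.001,-0.004,0.185],[0.001,-0.004,0.21],[0.001,-0.004,0.225],[0.001,-0.004,0.235],[0.001,-0.004,0.237],[0.001,-0.004,0.237]],"rotation":[[0,0,0],[0,0,0],[0,0,0],[0,0,0],[0,0,0],[0,0,0],[0,0,0],[0,0,0],[0,0,0],[0,0,0]]}'
python3 -c "
from h import *
go([.49,.2555,.09],9.1)"
```

```text
time_s: 3.32
tool_pos: [0.4906, 0.2543, 0.091]
eef_rot: [[0.988, 0.155, 0.001], [0.155, -0.988, -0.0], [0.001, 0.0, -1.0]]
contact_force: [-0.8, 0.6, 0.3]
gripper_width: 1.001
grasp_force: 0.0
yaw 8.91 off [-0.0006 -0.0021  0.0016] rot [ 0.0001 -0.0002 -0.001 ] rows>= 0.03873975756514763 F [-0.8  0.6  0.3] t 3.3167 pos [0.4906 0.2543 0.091 ] w 1.0005370061841612 0.0
```

Squeeze the tabs.

```bash
python3 -m crank '{"offset":[[0,-0.001,0],[0,-0.001,0],[0,-0.001,0],[0,-0.001,0],[0,-0.001,0],[0,-0.001,0],[0,-0.001,0],[0,-0.001,0],[0,-0.001,0],[0,-0.001,0]],"rotation":[[0,0,0],[0,0,0],[0,0,0],[0,0,0],[0,0,0],[0,0,0],[0,0,0],[0,0,0],[0,0,0],[0,0,0]]}' 1 25
python3 -c "
from h import *
s=env.sense();print(s['gripper_width']*88,s['grasp_force'])"
```

```text
time_s: 4.15
tool_pos: [0.4902, 0.2557, 0.0912]
eef_rot: [[0.988, 0.156, 0.001], [0.156, -0.988, 0.0], [0.001, -0.0, -1.0]]
contact_force: [-0.3, -0.6, 6.8]
gripper_width: 0.582
grasp_force: 25.0
51.19061505022515 25.00089716515504
```

```bash
python3 -m crank '{"offset":[[0,0,-0.005],[0,0,-0.012],[0,0,-0.02],[0,0,-0.03],[0,0,-0.04],[0,0,-0.05],[0,0,-0.06],[0,0,-0.07],[0,0,-0.08],[0,0,-0.085]],"rotation":[[0,0,0],[0,0,0],[0,0,0],[0,0,0],[0,0,0],[0,0,0],[0,0,0],[0,0,0],[0,0,0],[0,0,0]]}'
python3 - <<'E'
from h import *
f=cams.grab_frame("side"); cv2.imwrite("pics/s2.png",cv2.resize(f["pixels"][130:330,180:460,::-1],None,fx=2,fy=2))
E
```

```text
time_s: 4.98
tool_pos: [0.4903, 0.2557, 0.1425]
eef_rot: [[0.988, 0.156, 0.001], [0.156, -0.988, 0.001], [0.001, -0.0, -1.0]]
contact_force: [-0.5, 0.1, -0.9]
gripper_width: 0.582
grasp_force: 25.0
```

View pics/s2.png

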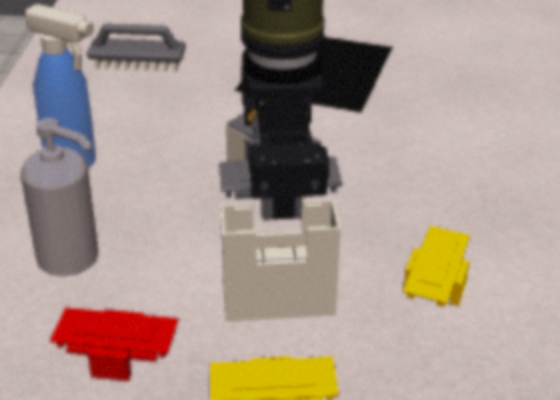

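The crop shows the cover in the fingers at (280,175) and the open box still standing at (280,265). Next I lift further and cross to the mat.

```bash
python3 -m crank '{"offset":[[0,0.01,-0.02],[0,0.02,-0.05],[0,0.04,-0.08],[0,0.08,-0.1],[0,0.12,-0.11],[0,0.17,-0.11],[0,0.22,-0.11],[0,0.27,-0.11],[0,0.32,-0.11],[0,0.37,-0.11]],"rotation":[[0,0,0],[0,0,0],[0,0,0],[0,0,0],[0,0,0],[0,0,0],[0,0,0],[0,0,0],[0,0,0],[0,0,0]]}'
python3 -c "
from h import *
go([.468,-.284,.21],0)"
```

```text
time_s: 5.87
tool_pos: [0.5244, 0.0341, 0.2081]
eef_rot: [[0.988, 0.156, -0.0], [0.156, -0.988, -0.0], [-0.0, 0.0, -1.0]]
contact_force: [0.6, 0.1, -1.5]
gripper_width: 0.585
grasp_force: 25.0
yaw 8.95 off [-0.1753  0.5091 -0.0029] rot [0.0002 0.     0.0497] rows>= 7.747506754142698 F [ 0.6  0.1 -1.5] t 5.8667 pos [0.5244 0.0341 0.2081] w 0.5848359508075506 25.000958437740337
```

```bash
python3 -m crank '{"offset":[[-0.02,0.05,0],[-0.037,0.105,0],[-0.055,0.16,0],[-0.072,0.21,0],[-0.09,0.26,0],[-0.107,0.31,0],[-0.125,0.36,0],[-0.142,0.41,0],[-0.158,0.46,0],[-0.17,0.495,0]],"rotation":[[0,0,0.01],[0,0,0.025],[0,0,0.04],[0,0,0.055],[0,0,0.07],[0,0,0.085],[0,0,0.1],[0,0,0.115],[0,0,0.125],[0,0,0.125]]}'
python3 -c "
from h import *
go([.4685,-.284,.011],-14)"
```

```text
time_s: 6.7
tool_pos: [0.4685, -0.277, 0.2081]
eef_rot: [[0.971, -0.239, -0.001], [-0.239, -0.971, -0.002], [-0.0, 0.002, -1.0]]
contact_force: [1.5, 0.4, -0.3]
gripper_width: 0.578
grasp_force: 25.0
yaw -13.81 off [0.0028 0.0106 0.3286] rot [0.0007 0.     0.001 ] rows>= 4.730191019125621 F [ 1.5  0.4 -0.3] t 6.7 pos [ 0.4685 -0.277   0.2081] w 0.5780499639424926 25.000852989032865
```

```bash
python3 -m crank '{"offset":[[0.001,0.005,0.03],[0.002,0.01,0.08],[0.002,0.01,0.13],[0.002,0.01,0.18],[0.002,0.01,0.225],[0.002,0.01,0.265],[0.002,0.01,0.29],[0.002,0.01,0.305],[0.002,0.01,0.315],[0.002,0.01,0.315]],"rotation":[[0,0,0],[0,0,0],[0,0,0],[0,0,0],[0,0,0],[0,0,0],[0,0,0],[0,0,0],[0,0,0],[0,0,0]]}'
python3 - <<'E'
from h import *
go([.4685,-.284,.011],-14)
f=cams.grab_frame("side"); cv2.imwrite("pics/s3.png",cv2.resize(f["pixels"][60:220,220:500,::-1],None,fx=2.5,fy=2.5))
E
```

```text
time_s: 7.53
tool_pos: [0.4696, -0.2793, 0.0181]
eef_rot: [[0.972, -0.234, -0.001], [-0.234, -0.972, 0.0], [-0.001, -0.0, -1.0]]
contact_force: [0.2, -0.2, 0.1]
gripper_width: 0.582
grasp_force: 25.0
yaw -13.54 off [0.     0.008  0.0119] rot [-0.      0.0003  0.0026] rows>= 0.2064193609312582 F [ 0.2 -0.2  0.1] t 7.5333 pos [ 0.4696 -0.2793  0.0181] w 0.5818809962773229 24.999867071164772
```

View pics/s3.png

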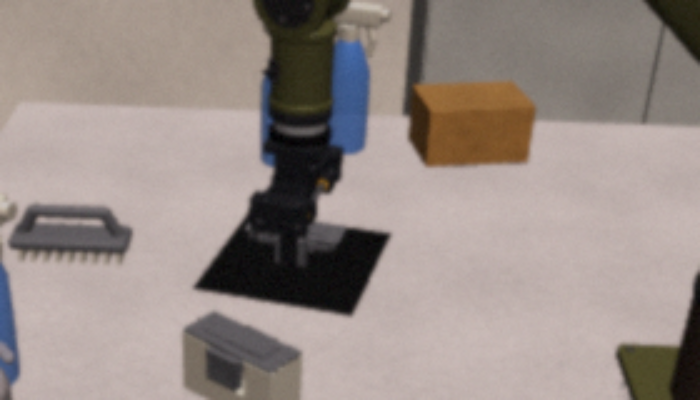

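The crop shows the cover in the fingers at (300,240), just above the mat and well inside it. Lower it until it touches.

```bash
python3 -m crank '{"offset":[[0,0.004,0.003],[0,0.007,0.006],[0,0.007,0.009],[0,0.007,0.011],[0,0.007,0.0115],[0,0.007,0.0115]],"rotation":[[0,0,0],[0,0,0],[0,0,0],[0,0,0],[0,0,0],[0,0,0]]}'
```

```text
time_s: 8.08
tool_pos: [0.4689, -0.2832, 0.0117]
eef_rot: [[0.972, -0.234, 0.0], [-0.234, -0.972, 0.0], [0.0, -0.0, -1.0]]
contact_force: [0.6, 0.8, -0.5]
gripper_width: 0.58
grasp_force: 25.0
```

```bash
python3 -m crank '{"offset":[[0,0,0.001],[0,0,0.002],[0,0,0.003],[0,0,0.003]],"rotation":[[0,0,0],[0,0,0],[0,0,0],[0,0,0]]}'
```

```text
time_s: 8.42
tool_pos: [0.4691, -0.2832, 0.0111]
eef_rot: [[0.972, -0.234, 0.001], [-0.234, -0.972, -0.0], [0.001, 0.0, -1.0]]
contact_force: [-2.3, 0.7, 11.6]
gripper_width: 0.586
grasp_force: 25.0
```

It is touching the mat, with 11.6 N upward. Release it now.

```bash
python3 -m crank '{"offset":[[0,0,-0.002],[0,0,-0.002],[0,0,-0.002],[0,0,-0.002],[0,0,-0.002],[0,0,-0.002],[0,0,-0.002],[0,0,-0.002],[0,0,-0.002],[0,0,-0.002]],"rotation":[[0,0,0],[0,0,0],[0,0,0],[0,0,0],[0,0,0],[0,0,0],[0,0,0],[0,0,0],[0,0,0],[0,0,0]]}' -1
python3 -m crank '{"offset":[[0,0,-0.01],[0,0,-0.03],[0,0,-0.06],[0,0,-0.1],[0,0,-0.15],[0,0,-0.2],[0,0,-0.25],[0,0,-0.3],[0,0,-0.33],[0,0,-0.33]],"rotation":[[0,0,0],[0,0,0],[0,0,0],[0,0,0],[0,0,0],[0,0,0],[0,0,0],[0,0,0],[0,0,0],[0,0,0]]}'
python3 - <<'E'
from h import *
s=env.sense(); f=cams.grab_frame("wrist"); W=world(f,s); m=(W[...,2]>.035)&(W[...,2]<.055); S=W[m]
r=cv2.minAreaRect(S[:,:2].astype(np.float32)); print(len(S),r,np.nanmedian(S,0))
f=cams.grab_frame("side"); save(f,"s4.png")
t=world(cams.grab_frame("top"))[155:220,215:258].reshape(-1,3); t=t[(t[:,2]>.1)&(t[:,2]<.13)];print(len(t),cv2.minAreaRect(t[:,:2].astype(np.float32)))
E
```

```text
time_s: 9.25
tool_pos: [0.4689, -0.2833, 0.011]
eef_rot: [[0.972, -0.234, 0.0], [-0.234, -0.972, -0.0], [0.0, 0.0, -1.0]]
contact_force: [0.7, 0.2, -0.0]
gripper_width: 1.002
grasp_force: 0.0
time_s: 10.08
tool_pos: [0.471, -0.2845, 0.2142]
eef_rot: [[0.972, -0.234, 0.008], [-0.234, -0.972, -0.004], [0.009, 0.002, -1.0]]
contact_force: [-0.1, 0.6, 0.7]
gripper_width: 1.002
grasp_force: 0.0
9611 ((0.48220640420913696, -0.276980459690094), (0.6186704039573669, 0.14825811982154846), 85.66329956054688) [ 0.48730624 -0.28274635  0.04390832]
227 ((0.489418625831604, 0.25595998764038086), (0.12027054280042648, 0.05051800608634949), 8.885927200317383)
```

View pics/s4.png

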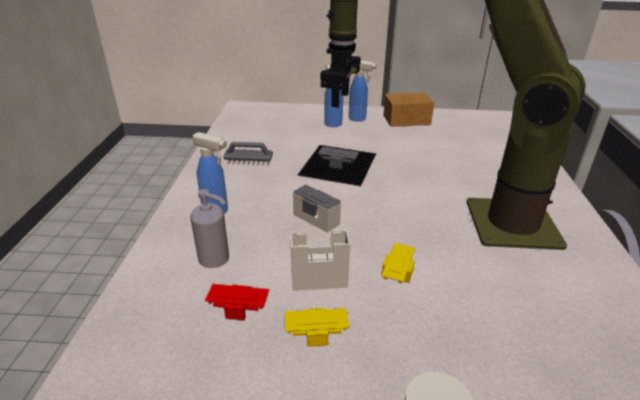

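The cover stands right way up on the mat at (338,157). The tall box is open at (320,262) and hasn't moved, the shorter box is untouched, and the gripper is clear.

```bash
python3 -c "
from station import job
print(job.hand_in())"
```

```text
the job is handed in; nothing more can be done
None
```

The taller box is open and still standing where it was, its cover is right way up on the black mat, the shorter box is untouched, and I handed the job in at about 10 s of the 38 s limit; no verdict came back.

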